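Move the price sign to the folding stand

ROBOT

A 6-joint arm with a two-finger parallel gripper is mounted at the origin on the work surface. World frame = base frame: x ahead of the robot, y to its left, z up, the work surface at z = 0. Lengths are in m, angles in rad, forces in N, time in s.
With the tool pointing down it reaches from about 0.35 to 0.775 m from the base axis. Payload 7.3 kg.
Tool frame: the origin (TCP) lies on the centre line of the jaws, within the pads' length; the fingertips stand 17 mm ahead of it and the grasp point (between the pads) lies 2 mm behind it; z points along the fingers, y is the line along which they close (so a half turn about z gives the same grasp; the last joint's range is limited). The gripper opens to 92 mm and grips with 3 to 60 N. Pads are 19 mm wide; open, the fingers measure 130 mm over their backs; the gripper's body (75 mm by 190 mm) begins 47 mm behind the grasp point.
Start: joints at [-1.366, 0.342, 1.524, -0, 1.275, -0.146], TCP at [0.18, -0.493, 0.244] pointing down, gripper open.
Joint ranges: [-2.53, 2.53], [-0.77, 2.02], [0.04, 2.7], [-1, 4.14], [0.28, 2.66], [-3.11, 3.11]. Speed limits (rad/s): [2.57, 2.57, 3.14, 3.14, 3.14, 3.14].

INTERFACE

Orientations are given as [roll, pitch, yaw] about the fixed x, y, z axes, in that order (R = Rz(yaw) Ry(pitch) Rx(roll)).
In Python, from plant import ctrl, vision gives the robot as it stands. The module is installed in compiled form; this text tells all that it offers.
- The arm moves only by the shell command python3 -m handwheel 'ROWS'. ROWS is JSON, a list of rows, each a list of 3 entries, a list of its own where there are three numbers: the turn, a rotation vector about the tool's x, y, z in degrees, then the shift along the tool's x, y, z in mm, then the opening, from 0 (shut) to 1 (fully open). In form: [[[rx, ry, rz], [dx, dy, dz], fingers], ...]. A call has exactly 8 rows; each row is the pose to reach, as a shift and turn from the pose commanded when the call began, along the tool's axes at that moment; what a row does not reach only later rows make up. A row lasts 1/10 s, in which the tool goes at most 50 mm and 8.59 degrees, less where a joint would pass 70% of its speed; a pose out of reach is approached as far as the arm can. A call with a gripper value outside its range is refused whole. The fingers move at their own pace and stop on an object; the grip force is fixed at half the most. Time passes only in rows, so rows that repeat a pose let the fingers close, or fill a call up. It gives the time, the measured TCP pose, the force and the opening at its end, in the units of the state.
- ctrl.get_state(): the state, without advancing time (a new reading comes with each control period).
- vision.get_image(name): name is "scene" or "top" or "wrist"; returns a dict with "pixels" (420x560x3 uint8, red, green, blue), "range_z" (420x560 float32, m along the optical axis (not along the pixel's ray), 0 where there is no reading), "intrinsics" (3x3 intrinsics, pixels), "world_from_camera" (4x4, takes a point from camera to world coordinates). Camera axes: x right, y down, z forward; pixel columns grow to the right and rows downward; lengths in m; the calibration is good to about 2 mm. The wrist camera is an equidistant fisheye: a pixel r from the principal point sees the ray r / f radians off the axis. A picture is of the moment at which its call begins.
- ctrl.sign_off(): hands the job in, once; it reports no verdict.
The state is a dict: "time": time; "joint_pos": joint angles; "qd": joint speeds; "effort": joint torques, N m; "position": TCP position; "tool_rot": TCP orientation; "ft_force": force on the tool from outside, world axes, zero at the start; "wrist_torque": the same for the moment, N m; "gripper_width": finger opening in m.
Only numpy, scipy, OpenCV 4.12 (cv2) and the standard library are available. Lean on these libraries where they do the work, as an engineer would, in place of code of your own. Each camera call takes 0.05 s, during which the arm holds its last target. There are 200 camera calls.

TASK

Move the chalkboard price sign to the folding display stand: first lift the stand's back until it snaps fully open, then hold in the red release button on the sign's grip while you pull the sign straight up out of its foot. Set the sign down in the stand's trough, behind the front lip, about in the middle and square to the stand, leaning back against the open back, and let go of it. Leave everything else on the stall where it is.

Things in the scene. Friction and masses are not known exactly. Their poses are not given: they have to be found in the camera images.
- sign: chalkboard price sign, 0.18 kg, upright, tongue clipped in the foot. Origin: centre of the tongue's underside; z up, y along the width, x through the thickness (faces alike). Bottom up: steel tongue 12 (x) by 50 (y) by 30 high, framed black panel 10 by 100 by 80 (z 30 to 110), yellow grip block 20 by 26 by 46 (z 110 to 156). Red button on the block's +y side. Cannot be drawn out unless the button is held in.
- sign_grip (a point): centre of the sign's yellow grip block at the button's height, 137 above the sign's origin, axes as the sign's. Pinching the grip across y here, one finger on the button, presses it in and holds the sign.
- button (a joint): travel in m of the red release button: 0 out (sprung), 0.0065 fully in; 4 N to start, 8 N fully in. Moves along the sign's -y, into the grip block, and springs back when let go. It carries a brass hook on the tongue's +y side (stands out 5 mm, 4 to 12 mm above the tongue's underside) that catches under a lip in the foot; clear of it from about 0.005.
- button_face (a point): centre of the red button's outer face (diameter 18), on the sign's +y side: 22 from the sign's mid-plane when out, 15.5 when fully in. The block's other side is 13 from the mid-plane, so button and block measure 35 across y when out, 28.5 pressed.
- foot: wooden clip foot fixed on the table, 120 (x) by 110 (y) by 10 high, with a dark steel socket in the middle, walls up to 38 above the table. Origin: centre of its underside, axes as the sign's at the start. The tongue stands 28 deep in the socket on its floor, 10 above the table, with play of 1 (y) and 1.5 (x) per side; it comes out straight up.
- stand: folding display stand fixed on the table. Origin: on the table, below the trough; x runs from the front lip to the hinge, y along the hinge, z up. Dark wooden base 110 wide (y), x -30 to 88, its top (the trough floor) 12 above the table; front lip x -30 to -22, up to 24 above the table; hinge line at x 35, height 30.
- back (a joint): angle in rad of the stand's hinged back: 0 folded flat forward over the trough, 1.83 fully open (at its stop, leaning 15 degrees back from upright). Over-centre spring: let go below about 0.8 it snaps shut, beyond about 0.95 it snaps open by itself. Lifting it at the tab takes about 2 N.
- back_tab (a point): grip point on the orange finger tab at the end of the hinged back, 88 from the hinge line. Tab 18 wide (stand's y), 10 thick, from 58 to 100 from the hinge; folded, it juts out past the base's front, its middle 30 above the table, clear beneath; its x axis points to the hinge. The wooden back itself: 98 wide, 8 thick, 58 long from the hinge, same mid-plane.
- stand_hinge (a point): middle of the hinge line of the stand's back; the tab swings up and over about this line (along the stand's y), from the front towards the stand's +x
- jam_a: bystander: jam jar, red lid, 56 diameter, 75 high, origin at its underside
- jam_b: bystander: amber jar, 60 diameter, 85 high, origin at its underside
- pansies: bystander: lime-green pot of pansies, 80 diameter, 100 high, origin at its underside
- bread_board: bystander: wooden board 160 by 110 by 12, with a loaf on it
- loaf: bystander: dark loaf 130 by 55 by 51 lying on the board
- paper_cup: bystander: white cup 72 diameter, 85 high, origin at its underside
- oil: bystander: green oil bottle 54 diameter, 170 high, origin at its underside
Mind the look-alikes: they are no part of the job. Of the things like the sign, leave any that is purple; of the rest the larger one is meant.

How it is judged:
By the outcome, as a careful person would: the job done as asked, in the order asked, and still so for the second after the job is handed in, with the robot touching nothing.
It also fails if it takes over 61 s, if anything falls off the work surface, if the arm or the gripper's body presses on something with over 40 N, if the wrist force passes 120 N, or if a joint passes its speed limit or range.

## Working session

There is one attempt and no reset: what is moved stays moved. The work goes in short steps, Python scripts to look and compute and a shell command to move; the robot and the scene stay as the last step left them, time stands still between calls to the robot, and variables do not carry over. Pictures are saved under pics/ and viewed, on a budget of 10 in all, crops included, one or two more only if the job needs it, and the job is handed in when it is done.

```bash
mkdir -p pics; cat > h.py <<'E'
import numpy as np, cv2
from plant import ctrl, vision
from scipy.spatial.transform import Rotation as R
def grab(n):
    d=vision.get_image(n); return d
def cloud(d):
    K=d["intrinsics"];z=d["range_z"];v,u=np.mgrid[:z.shape[0],:z.shape[1]]
    P=np.stack([(u-K[0,2])/K[0,0]*z,(v-K[1,2])/K[1,1]*z,z],-1)
    T=d["world_from_camera"];return P@T[:3,:3].T+T[:3,3]
def save(n,d): cv2.imwrite("pics/"+n,d["pixels"][...,::-1])
E
python3 - <<'E'
from h import *
import pickle
s=ctrl.get_state();print(s)
for n in("scene","top"):
    d=grab(n);save(n+"0.png",d);pickle.dump(d,open(n+"0.pkl","wb"));print(n,d["intrinsics"],d["world_from_camera"])
E
```

```text
{'time': 0.0, 'joint_pos': array([-1.36601742e+00,  3.42745463e-01,  1.52502079e+00,  2.13753003e-06,
        1.27538113e+00, -1.45995874e-01]), 'qd': array([ 3.35043968e-04,  3.63416438e-04, -1.10929236e-04, -1.61886708e-03,
       -9.14857379e-05,  1.13862208e-03]), 'effort': array([ 1.96062079e-03, -4.31241846e+01, -2.44218868e+01,  7.18629034e-02,
        5.58485300e-02, -1.37355751e-04]), 'position': array([ 0.18034932, -0.49264884,  0.24303182]), 'tool_rot': array([-3.14005476e+00, -2.28201109e-04,  3.50773981e-01]), 'ft_force': array([0.16950248, 0.10134405, 0.01744964]), 'wrist_torque': array([-0.00988218, -0.00673205,  0.03472836]), 'gripper_width': 0.09221090014461444}
scene [[480.81700638   0.         284.21299639]
 [  0.         480.81700638 209.96259897]
 [  0.           0.           1.        ]] [[-0.68338293  0.62784098 -0.37256339  1.08445812]
 [ 0.72993712  0.59696751 -0.33289878  0.44281978]
 [ 0.01340074 -0.49944519 -0.86624184  1.2479673 ]
 [ 0.          0.          0.          1.        ]]
top [[449.87400504   0.         280.07526426]
 [  0.         449.87400504 211.46290214]
 [  0.           0.           1.        ]] [[-3.54542487e-03 -9.92665475e-01  1.20841565e-01  4.61286128e-01]
 [-9.99623416e-01  2.29839606e-04 -2.74403585e-02  2.02451543e-02]
 [ 2.72113224e-02 -1.20893346e-01 -9.92292468e-01  1.14165556e+00]
 [ 0.00000000e+00  0.00000000e+00  0.00000000e+00  1.00000000e+00]]
```

View pics/scene0.png

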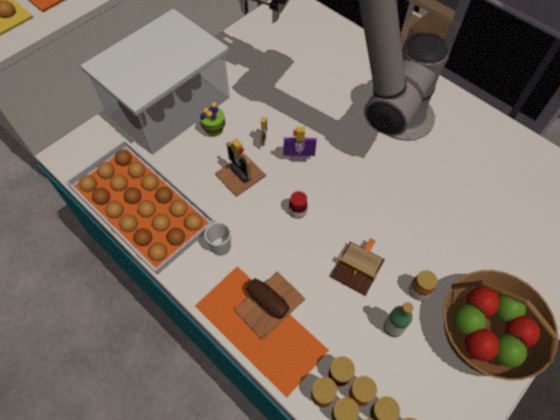

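View pics/top0.png

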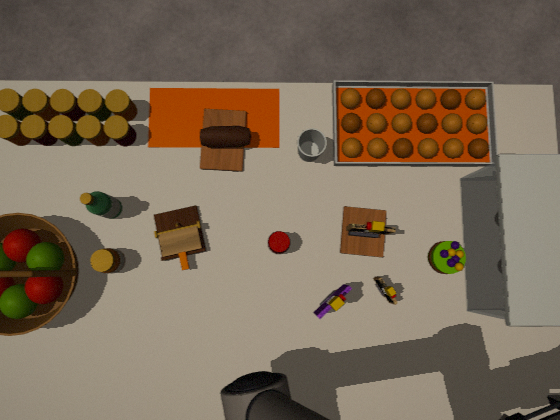

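The scene view shows the foot with the target sign at about (238,162), the purple sign at (300,145), a small one at (264,130), and the folded stand at (360,265). In the top view the sign is at about (372,228), the stand at (180,232) with its orange tab at (183,260), and the look-alikes at (335,300) and (387,288).

```bash
cat > m.py <<'E'
from h import *
import pickle
for n,rois in (("top",dict(stand=(145,200,215,275),sign=(335,200,410,262))),("scene",dict(stand=(325,230,390,300),sign=(210,130,275,200)))):
    d=pickle.load(open(n+"0.pkl","rb"));P=cloud(d);hsv=cv2.cvtColor(d["pixels"],cv2.COLOR_RGB2HSV)
    H,S,V=[hsv[...,i].astype(int) for i in range(3)]
    masks=dict(orange=(H>5)&(H<14)&(S>220)&(V>170),yellow=(H>19)&(H<32)&(S>150)&(V>120),red=((H<4)|(H>175))&(S>180)&(V>110),dark=V<75,wood=(H>4)&(H<20)&(S>90)&(S<200)&(V>75))
    for rn,(a,b,c,e) in rois.items():
        R0=np.zeros(H.shape,bool);R0[b:e,a:c]=1
        for k,m in masks.items():
            m=m&R0&(d["range_z"]>0)
            if m.sum()<6: continue
            p=P[m];vu=np.argwhere(m)
            rect=cv2.minAreaRect((p[:,:2]*1000).astype(np.float32))
            print(n,rn,k,m.sum(),"uv",vu.mean(0)[::-1].round(1),"med",np.median(p,0).round(4),"z",np.percentile(p[:,2],[5,50,95]).round(3),"rect",np.round(rect[0],1),np.round(rect[1],1),round(rect[2],1))
    b=dict(top=(335,200,410,262),scene=(210,130,275,200))[n];s=dict(top=(145,200,215,275),scene=(325,230,390,300))[n]
    im=np.hstack([cv2.resize(d["pixels"][q[1]:q[3],q[0]:q[2]],(400,300),interpolation=2) for q in(b,s)])
    globals()["im_"+n]=im
cv2.imwrite("pics/crops.png",np.vstack([im_top,im_scene])[...,::-1])
E
python3 m.py
```

```text
top stand yellow 57 uv [177.5 228.8] med [0.553  0.2407 0.0342] z [0.03  0.034 0.039] rect [552.4 242.9] [ 10.1 108.7] 13.1
top stand dark 1051 uv [180.5 225.6] med [0.5746 0.2386 0.0126] z [0.008 0.013 0.027] rect [531.  236.4] [148.7 110.6] 12.2
top stand wood 969 uv [179.  240.9] med [0.5234 0.2373 0.0341] z [0.03  0.034 0.038] rect [527.6 244.7] [152.4 112.5] 12.8
top sign yellow 99 uv [377.9 225.6] med [ 0.5482 -0.2214  0.1656] z [0.161 0.166 0.168] rect [ 549.  -222.1] [25.  18.3] 83.8
top sign red 18 uv [368.8 225.3] med [ 0.5511 -0.2035  0.1549] z [0.15  0.155 0.158] rect [ 550.4 -203.7] [ 5.1 11. ] 87.4
top sign dark 346 uv [366.6 231.5] med [ 0.542  -0.2147  0.0523] z [0.011 0.052 0.131] rect [ 549.1 -233.5] [123.2  32.7] 88.5
top sign wood 1552 uv [362.2 232. ] med [ 0.5355 -0.2164  0.0099] z [0.006 0.01  0.015] rect [ 547.5 -234.8] [135.5 120.1] 84.2
scene stand dark 598 uv [349.8 275.7] med [0.5828 0.2394 0.0133] z [0.009 0.013 0.017] rect [553.2 241.7] [113.1 105.8] 13.5
scene stand wood 970 uv [362.1 260.5] med [0.5313 0.239  0.0345] z [0.011 0.034 0.039] rect [530.2 235.7] [146.9 115.9] 8.4
scene sign yellow 39 uv [236.4 143.5] med [ 0.5543 -0.2178  0.1665] z [0.16  0.167 0.17 ] rect [ 553.3 -220.5] [25.6 14.5] 76.8
scene sign red 11 uv [240.2 149.5] med [ 0.5562 -0.202   0.1546] z [0.15  0.155 0.16 ] rect [ 556.6 -202.7] [8.8 8.3] 87.9
scene sign dark 481 uv [236.7 160.5] med [ 0.5557 -0.2266  0.0492] z [0.014 0.049 0.115] rect [ 527.9 -290.4] [172.  183.1] 29.0
scene sign wood 815 uv [240.2 174.7] med [ 0.5682 -0.2023  0.012 ] z [0.007 0.012 0.121] rect [ 517.3 -215.8] [111.5 187.6] 83.1
```

View pics/crops.png

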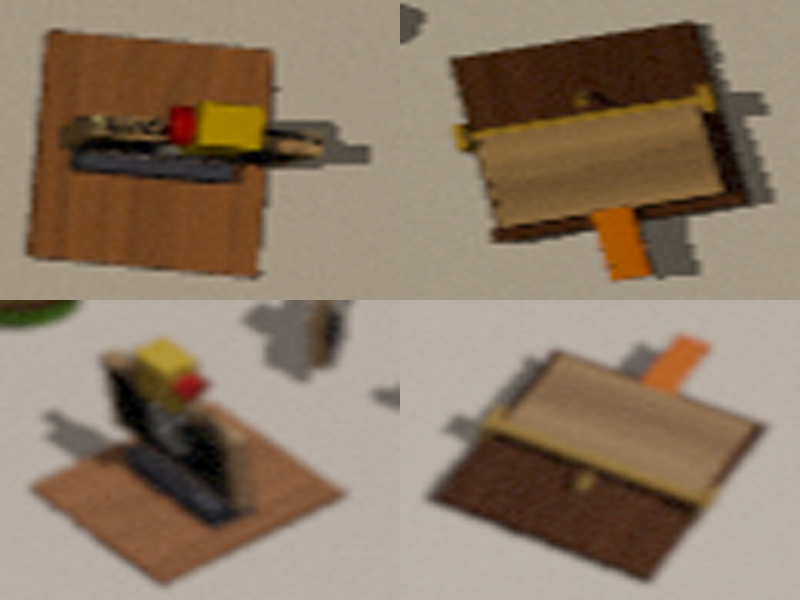

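Crops: button (red, crop (183,125)) sits on the world +y side of the yellow block; the foot is yawed about -6°. The stand's tab points towards the robot, yaw about +13°.

```bash
cat > m2.py <<'E'
from h import *
import pickle
for n,s,f in (("top",(145,200,215,275),(335,200,410,262)),("scene",(325,230,390,300),(205,130,275,205))):
    d=pickle.load(open(n+"0.pkl","rb"));P=cloud(d);hsv=cv2.cvtColor(d["pixels"],cv2.COLOR_RGB2HSV)
    K=d["intrinsics"];T=d["world_from_camera"]
    H,S,V=[hsv[...,i].astype(int) for i in range(3)]
    def plane(m,z):  # min-area rect of a mask cast on a plane
        c=cv2.findContours(m.astype(np.uint8),0,1)[0];c=max(c,key=cv2.contourArea)[:,0].astype(float)
        r=np.c_[(c-K[:2,2])/K[0,0],np.ones(len(c))]@T[:3,:3].T
        X=T[:3,3]+r*((z-T[2,3])/r[:,2:]);return [np.round(q,1) for q in cv2.minAreaRect((X[:,:2]*1000).astype(np.float32))]
    box=lambda q:np.pad(np.ones((q[3]-q[1],q[2]-q[0]),bool),((q[1],420-q[3]),(q[0],560-q[2])))
    orange=(H>5)&(H<17)&(S>215)&(V>150)&box(s); print(n,"tab",orange.sum(),plane(orange,.035))
    st=(S>60)&(P[...,2]>.026)&(P[...,2]<.045)&~orange&box(s); print(n,"back",plane(st,.034))
    ft=(S>90)&(P[...,2]<.02)&(P[...,2]>.004)&box(f); print(n,"foot",plane(ft,.010))
    ye=(H>19)&(H<32)&(S>150)&(V>190)&(P[...,2]>.162)&box(f); print(n,"blocktop",plane(ye,.166))
E
python3 m2.py
```

```text
top tab 97 [array([476.3, 226.3]), array([40.9, 13.7]), np.float64(12.5)]
top back [array([508.2, 232.2]), array([107.5, 112.8]), np.float64(12.9)]
top foot [array([ 548.7, -221.4]), array([109.7, 119.9]), np.float64(84.3)]Traceback (most recent call last):
  File "m2.py", line 15, in <module>
    ye=(H>19)&(H<32)&(S>150)&(V>190)&(P[...,2]>.162)&box(f); print(n,"blocktop",plane(ye,.166))
                                                                                ~~~~~^^^^^^^^^
  File "m2.py", line 8, in plane
    c=cv2.findContours(m.astype(np.uint8),0,1)[0];c=max(c,key=cv2.contourArea)[:,0].astype(float)
                                                    ~~~^^^^^^^^^^^^^^^^^^^^^^^
ValueError: max() iterable argument is empty
```

```bash
python3 -m handwheel '[[[0,0,0],[336,-221,-16],1],[[0,0,0],[336,-221,-16],1],[[0,0,2],[336,-221,-16],1],[[0,0,4],[336,-221,-16],1],[[0,0,7],[336,-221,-16],1],[[0,0,7],[336,-221,-16],1],[[0,0,7],[336,-221,-16],1],[[0,0,7],[336,-221,-16],1]]'
```

```text
time: 0.9
position: [0.4193, -0.1701, 0.2596]
tool_rot: [3.142, 0.0, 0.228]
ft_force: [0.8, -1.5, -0.7]
gripper_width: 0.0919
```

```bash
python3 -m handwheel '[[[0,0,0],[50,-140,20],1],[[0,0,0],[70,-190,40],1],[[0,0,0],[100,-280,80],1],[[0,0,0],[134,-373,120],1],[[0,0,0],[134,-373,120],1],[[0,0,0],[134,-373,120],1],[[0,0,0],[134,-373,120],1],[[0,0,0],[134,-373,120],1]]'
python3 - <<'E'
from h import *
d=grab("wrist");save("w1.png",d);print(ctrl.get_state()["position"],d["intrinsics"][0])
E
```

```text
time: 1.7
position: [0.4626, 0.2094, 0.1437]
tool_rot: [3.141, 0.0, 0.229]
ft_force: [1.1, -0.9, -0.7]
gripper_width: 0.0919
[0.46176733 0.21498617 0.14122285] [325.1922621    0.         280.65052654]
```

View pics/w1.png

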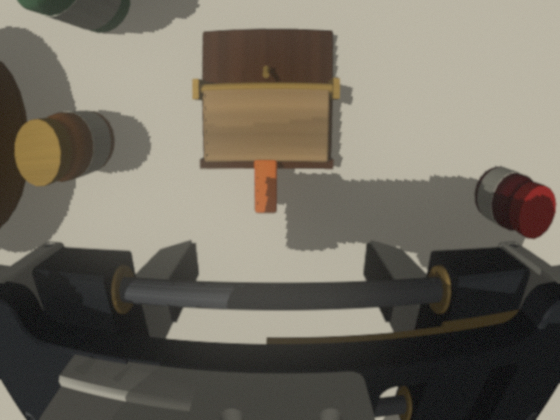

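The wrist view shows the stand square to the tool, with the tab at (265,187), a few mm left of the jaw centre (281). That matches the arm's remaining lag.

```bash
python3 -m handwheel '[[[0,0,0],[0,0,0],0.6],[[0,0,0],[0,0,50],0.6],[[0,0,0],[0,0,95],0.6],[[0,0,0],[0,0,111],0.6],[[0,0,0],[0,0,111],0.6],[[0,0,0],[0,0,111],0.6],[[0,0,0],[0,0,111],0.1],[[0,0,0],[0,0,111],0.1]]'
python3 -m handwheel '[[[0,0,0],[0,0,0],0.1],[[0,0,0],[0,0,0],0.1],[[0,0,0],[0,0,0],0.1],[[0,0,0],[0,0,0],0.1],[[0,0,0],[0,0,0],0.1],[[0,0,0],[0,0,0],0.1],[[0,0,0],[0,0,0],0.1],[[0,0,0],[0,0,0],0.1]]'
```

```text
time: 2.55
position: [0.4638, 0.2083, 0.0352]
tool_rot: [-3.14, -0.003, 0.227]
ft_force: [-3.6, 20.0, 0.7]
gripper_width: 0.0438
time: 3.35
position: [0.4615, 0.2176, 0.0353]
tool_rot: [-3.128, -0.005, 0.226]
ft_force: [-12.9, 58.5, -1.8]
gripper_width: 0.0212
```

```bash
python3 -m handwheel '[[[0,0,0],[0,-3,0],0.3],[[0,0,0],[0,-6,0],0.3],[[0,0,0],[2,-9,2],0.3],[[0,0,0],[3,-10,4],0.3],[[0,0,0],[3,-10,5],0.3],[[0,0,0],[3,-10,5],0.3],[[0,0,0],[3,-10,5],0.3],[[0,0,0],[3,-10,5],0.3]]'
python3 - <<'E'
from h import *
d=grab("wrist");save("w2.png",d);s=ctrl.get_state();print(s["position"],s["ft_force"],s["gripper_width"])
E
```

```text
time: 4.15
position: [0.4636, 0.2175, 0.0286]
tool_rot: [3.141, 0.0, 0.228]
ft_force: [0.0, 0.1, -0.2]
gripper_width: 0.0279
[0.46358529 0.21753341 0.02859453] [ 0.14653148 -0.52230525  0.08798966] 0.027618814156560915
```

View pics/w2.png

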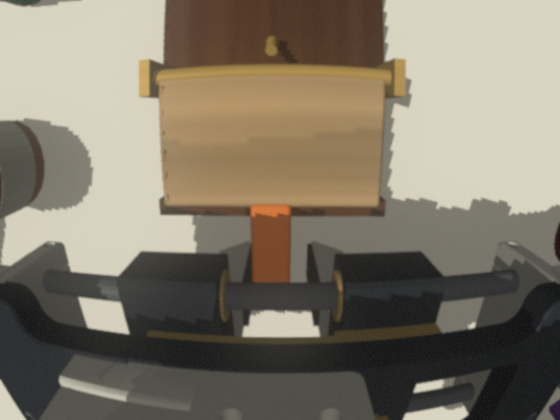

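The tab (columns 252–291) lies between the fingers (245–310), about 3.5 mm left of centre. I'll shift and close.

```bash
python3 -m handwheel '[[[0,0,0],[0,-2,0],0.3],[[0,0,0],[0,-4,0],0.3],[[0,0,0],[0,-4,0],0.3],[[0,0,0],[0,-4,0],0.1],[[0,0,0],[0,-4,0],0.1],[[0,0,0],[0,-4,0],0.1],[[0,0,0],[0,-4,0],0.1],[[0,0,0],[0,-4,0],0.1]]'
```

```text
time: 5.0
position: [0.4625, 0.2219, 0.0286]
tool_rot: [-3.141, 0.0, 0.229]
ft_force: [-1.2, 2.4, -0.1]
gripper_width: 0.018
```

```bash
python3 -m handwheel '[[[0,0,0],[0.2,0,-6.5],0.1],[[0,0,0],[0.9,0,-13],0.1],[[0,0,0],[2,0,-19.3],0.1],[[0,0,0],[3.6,0,-25.6],0.1],[[0,0,0],[5.6,0,-31.8],0.1],[[0,0,0],[8,0,-37.8],0.1],[[0,0,0],[10.9,0,-43.7],0.1],[[0,0,0],[14.1,0,-49.3],0.1]]'
python3 -m handwheel '[[[0,0,0],[3.7,0,-5.3],0.1],[[0,0,0],[7.7,0,-10.5],0.1],[[0,0,0],[12,0,-15.3],0.1],[[0,0,0],[16.7,0,-19.8],0.1],[[0,0,0],[21.7,0,-23.9],0.1],[[0,0,0],[27,0,-27.8],0.1],[[0,0,0],[32.4,0,-31.2],0.1],[[0,0,0],[38.1,0,-34.3],0.1]]'
```

```text
time: 5.8
position: [0.4763, 0.225, 0.0783]
tool_rot: [3.142, 0.001, 0.229]
ft_force: [0.2, 5.0, -4.8]
gripper_width: 0.0174
time: 6.6
position: [0.5139, 0.2335, 0.1123]
tool_rot: [3.141, 0.0, 0.229]
ft_force: [-1.4, 3.1, -5.1]
gripper_width: 0.0174
```

```bash
python3 -m handwheel '[[[0,0,0],[0,0,0],0.6],[[0,0,0],[0,0,0],0.6],[[0,0,0],[0,0,0],0.6],[[0,0,0],[0,0,0],0.6],[[0,0,0],[-10,0,0],1],[[0,0,0],[-10,0,-30],1],[[0,0,0],[-10,0,-80],1],[[0,0,0],[-10,0,-120],1]]'
python3 - <<'E'
from h import *
d=grab("scene");save("s1.png",d)
cv2.imwrite("pics/s1c.png",cv2.resize(d["pixels"][120:310,200:450],None,fx=3,fy=3)[...,::-1])
print(ctrl.get_state()["position"])
E
```

```text
time: 7.4
position: [0.503, 0.2311, 0.2342]
tool_rot: [3.141, -0.0, 0.229]
ft_force: [1.0, 0.5, -0.0]
gripper_width: 0.0773
[0.5057553  0.23205547 0.24123675]
```

View pics/s1c.png

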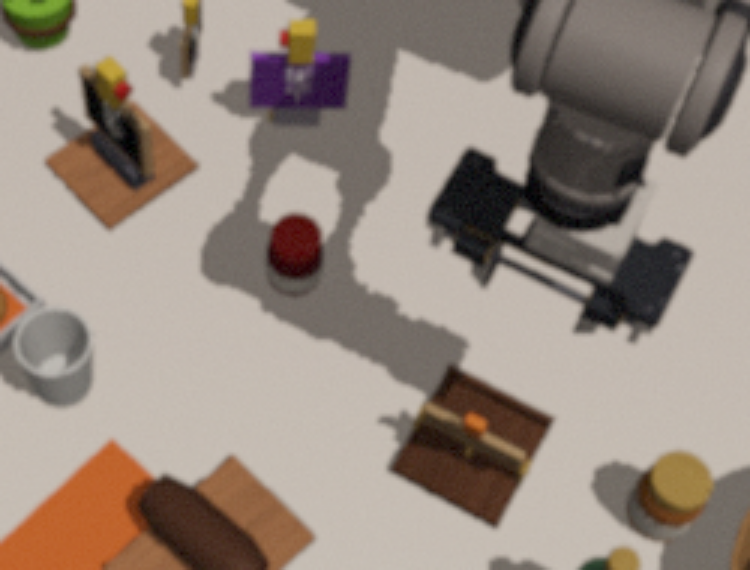

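The stand's back is up (tab at crop (475,423)); the sign is still in its foot and nothing else has moved. Next, above the sign.

```bash
python3 -m handwheel '[[[0,0,2],[-7,50,0],1],[[0,0,5],[-14,100,0],1],[[0,0,8],[-21,150,0],1],[[0,0,11],[-28,200,0],1],[[0,0,14],[-35,250,0],1],[[0,0,17],[-42,300,0],1],[[0,0,18.8],[-48,345,0],1],[[0,0,18.8],[-54,390,0],1]]'
python3 - <<'E'
from h import *
for i in range(4): vision.get_image("top")
d=grab("top");save("t1.png",d);import pickle;pickle.dump(d,open("t1.pkl","wb"));s=ctrl.get_state();p=s["position"];print(p,s["tool_rot"])
y=s["tool_rot"][2]
for t in ([.5488,-.2202,.20],):
    e=np.array(t)-p; print("dx,dy",(e[0]*np.cos(y)+e[1]*np.sin(y))*1e3,(e[0]*np.sin(y)-e[1]*np.cos(y))*1e3,-e[2]*1e3)
P=cloud(d);b=P[200:275,145:215].reshape(-1,3);b=b[(b[:,2]>.06)&(b[:,2]<.14)]
if len(b)>5:
    u=np.array([np.cos(.2234),np.sin(.2234)]);sx=(b[:,:2]-[.553,.243])@u;print("back: n,slope dx/dz fit",len(b),np.polyfit(b[:,2],sx,1),"top",b[b[:,2].argmax()])
E
```

```text
time: 8.25
position: [0.5387, -0.1628, 0.232]
tool_rot: [3.141, 0.0, -0.101]
ft_force: [0.6, -0.4, 0.6]
gripper_width: 0.0918
[ 0.5388631  -0.16013274  0.23178448] [-3.14084736e+00  9.97898245e-04 -9.99303942e-02]
dx,dy 15.879884767007475 58.77624014094572 31.784481110729264
back: n,slope dx/dz fit 382 [ 0.28500999 -0.01341084] top [0.57621807 0.23935376 0.13273352]
```

```bash
python3 -m handwheel '[[[0,0,0],[8,30,0],1],[[0,0,0],[16,59,5],1],[[0,0,0],[16,59,20],1],[[0,0,0],[16,59,30],1],[[0,0,0],[16,59,30],1],[[0,0,0],[16,59,30],1],[[0,0,0],[16,59,30],1],[[0,0,0],[16,59,30],1]]'
python3 - <<'E'
from h import *
d=grab("wrist");save("w3.png",d);s=ctrl.get_state();print(s["position"],s["tool_rot"])
E
```

```text
time: 9.3
position: [0.5499, -0.2207, 0.203]
tool_rot: [3.141, -0.001, -0.099]
ft_force: [0.4, 0.4, 0.2]
gripper_width: 0.0918
[ 0.54984095 -0.22083386  0.20289813] [ 3.14104980e+00 -1.06798793e-03 -9.89938187e-02]
```

View pics/w3.png

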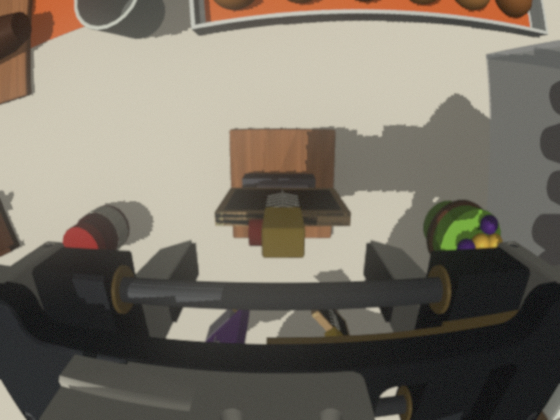

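The yellow block is centred at column 284 and the button at 255, with the jaws centred at 281. That's aligned, so descend and close.

```bash
python3 -m handwheel '[[[0,0,0],[0,0,15],1],[[0,0,0],[0,0,30],1],[[0,0,0],[-1,0,45],1],[[0,0,0],[-1,0,57],1],[[0,0,0],[-1,0,57],0.6],[[0,0,0],[-1,0,57],0.5],[[0,0,0],[-1,0,57],0.45],[[0,0,0],[-1,0,57],0.4]]'
python3 -m handwheel '[[[0,0,0],[0,0,0],0.35],[[0,0,0],[0,0,0],0.3],[[0,0,0],[0,0,0],0.2],[[0,0,0],[0,0,0],0.1],[[0,0,0],[0,0,0],0.1],[[0,0,0],[0,0,0],0.1],[[0,0,0],[0,0,0],0.1],[[0,0,0],[0,0,0],0.1]]'
```

```text
time: 10.15
position: [0.549, -0.2212, 0.1461]
tool_rot: [3.141, -0.001, -0.099]
ft_force: [-0.2, 0.2, -0.2]
gripper_width: 0.0642
time: 10.95
position: [0.5486, -0.2211, 0.1452]
tool_rot: [3.141, -0.0, -0.1]
ft_force: [0.1, -1.2, -0.5]
gripper_width: 0.0271
```

```bash
python3 -m handwheel '[[[0,0,0],[0,0,-2],0.1],[[0,0,0],[0,0,-5],0.1],[[0,0,0],[0,0,-8],0.1],[[0,0,0],[0,0,-12],0.1],[[0,0,0],[0,0,-16],0.1],[[0,0,0],[0,0,-20],0.1],[[0,0,0],[0,0,-25],0.1],[[0,0,0],[0,0,-30],0.1]]'
```

```text
time: 11.75
position: [0.5486, -0.221, 0.1757]
tool_rot: [3.141, -0.0, -0.099]
ft_force: [0.3, 0.2, -1.2]
gripper_width: 0.0264
```

```bash
python3 -m handwheel '[[[0,0,0],[0,0,-10],0.1],[[0,0,0],[0,0,-25],0.1],[[0,0,0],[0,0,-45],0.1],[[0,0,0],[0,0,-65],0.1],[[0,0,0],[0,0,-85],0.1],[[0,0,0],[0,0,-105],0.1],[[0,0,0],[0,0,-115],0.1],[[0,0,0],[0,0,-115],0.1]]'
python3 - <<'E'
from h import *
d=grab("scene");save("s2.png",d);s=ctrl.get_state();print(s["position"],s["ft_force"],s["gripper_width"])
cv2.imwrite("pics/s2c.png",cv2.resize(d["pixels"][60:310,180:450],None,fx=2.2,fy=2.2)[...,::-1])
E
```

```text
time: 12.55
position: [0.5491, -0.2212, 0.2921]
tool_rot: [3.14, -0.003, -0.099]
ft_force: [0.1, 0.4, -2.4]
gripper_width: 0.0264
[ 0.54863981 -0.22100251  0.29057504] [ 0.09314178 -0.5929187  -1.79498567] 0.02666301569268235
```

View pics/s2c.png

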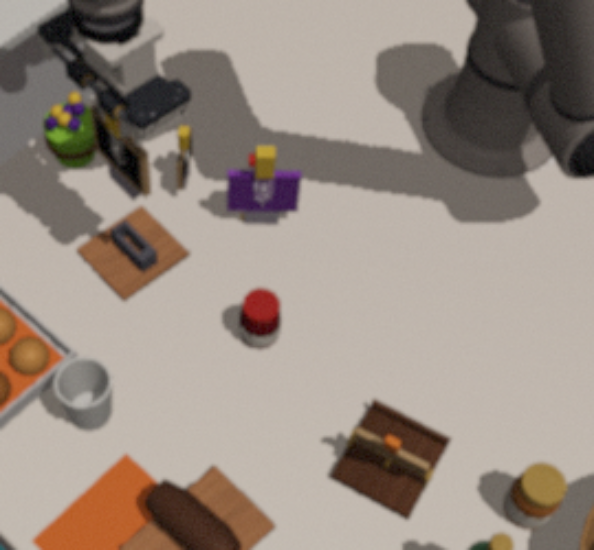

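The sign is clear of its empty foot (crop (133,243)) and held upright in the gripper; the look-alikes haven't moved. Next I carry it to the stand.

```bash
python3 -m handwheel '[[[0,0,0],[0,-20,0],0.1],[[0,0,-2],[0,-60,0],0.1],[[0,0,-5],[0,-105,0],0.1],[[0,0,-8],[0,-150,0],0.1],[[0,0,-11],[0,-200,0],0.1],[[0,0,-14],[0,-245,0],0.1],[[0,0,-17],[0,-285,0],0.1],[[0,0,-18.5],[0,-310,0],0.1]]'
cat > go.py <<'E'
import sys
from h import *
# remaining shift/turn in tool axes to a pose given in the stand frame (mm, tilt deg)
x,y,z,tilt=map(float,sys.argv[1:5])
s=ctrl.get_state();p=s["position"];Rc=R.from_euler("xyz",s["tool_rot"])
yaw=np.radians(12.8);u=np.array([np.cos(yaw),np.sin(yaw),0]);v=np.array([-u[1],u[0],0])
t=np.array([.5188,.2352,0])+(x*u+y*v)/1e3+[0,0,z/1e3]
Rt=R.from_euler("z",yaw)*R.from_euler("x",np.pi)*R.from_euler("y",-np.radians(tilt))
print("shift mm",(Rc.inv().apply(t-p)*1e3).round(1),"turn deg",np.degrees((Rc.inv()*Rt).as_rotvec()).round(2),"F",s["ft_force"].round(2),"w",round(s["gripper_width"],4),"t",s["time"])
e=p-[.5188,.2352,0];print("now in stand mm",np.round([e@u*1e3,e@v*1e3,e[2]*1e3],1))
E
python3 go.py 80.6 1 270 15
```

```text
time: 13.4
position: [0.5787, 0.0906, 0.2887]
tool_rot: [-3.14, 0.002, 0.228]
ft_force: [-0.1, -1.2, -2.3]
gripper_width: 0.0266
shift mm [  54.9 -155.1   18.7] turn deg [ -0.04 -14.86   0.24] F [-0.11 -1.24 -2.33] w 0.0266 t 13.4
now in stand mm [  26.3 -154.3  288.7]
```

```bash
python3 -m handwheel '[[[0,-2,0],[10,-25,0],0.1],[[0,-5,0],[20,-55,3],0.1],[[0,-8,0],[30,-90,6],0.1],[[0,-11,0],[40,-120,10],0.1],[[0,-14,0.2],[50,-145,15],0.1],[[0,-15,0.2],[55,-155,19],0.1],[[0,-15,0.2],[55,-155,19],0.1],[[0,-15,0.2],[55,-155,19],0.1]]'
python3 - <<'E'
from h import *
d=grab("wrist");save("w4.png",d)
E
python3 go.py 80.6 1 270 15
```

```text
time: 14.2
position: [0.5985, 0.2504, 0.2699]
tool_rot: [3.14, 0.264, 0.22]
ft_force: [0.6, 0.3, -1.7]
gripper_width: 0.0262
shift mm [-0.3 -4.2  0.9] turn deg [-0.01  0.03 -0.24] F [-0.34 -0.22 -1.25] w 0.0266 t 14.25
now in stand mm [ 81.1  -3.2 270.8]
```

View pics/w4.png

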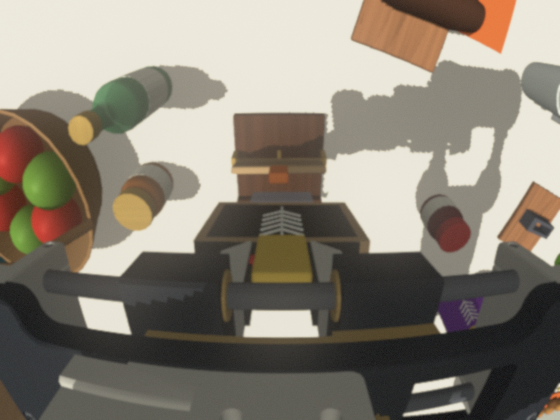

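The wrist view shows the sign over the trough, with the tab at (278,175) in line with the sign's centre (281). A shift of about 3 mm left remains. I'll descend along the tool axis.

```bash
python3 -m handwheel '[[[0,0,0],[0,-4,0],0.1],[[0,0,0],[0,-4,15],0.1],[[0,0,0],[0,-4,30],0.1],[[0,0,0],[0,-4,50],0.1],[[0,0,0],[0,-4,70],0.1],[[0,0,0],[0,-4,90],0.1],[[0,0,0],[0,-4,105],0.1],[[0,0,0],[0,-4,110],0.1]]'
python3 go.py 47 1 144.5 15
```

```text
time: 15.05
position: [0.5691, 0.2477, 0.1642]
tool_rot: [3.141, 0.264, 0.219]
ft_force: [-0.3, 0.5, -1.5]
gripper_width: 0.0265
shift mm [ 0.5  0.  20.3] turn deg [-0.03  0.11 -0.25] F [-0.3   0.47 -1.46] w 0.0265 t 15.05
now in stand mm [ 51.8   1.  164.2]
```

```bash
python3 -m handwheel '[[[0,0,0],[0,0,4],0.1],[[0,0,0],[0,0,8],0.1],[[0,0,0],[0,0,12],0.1],[[0,0,0],[0,0,15],0.1],[[0,0,0],[0,0,17],0.1],[[0,0,0],[0,0,18],0.1],[[0,0,0],[0,0,19],0.1],[[0,0,0],[0,0,19],0.1]]'
python3 go.py 47 1 144.5 15
```

```text
time: 15.85
position: [0.5652, 0.2474, 0.1465]
tool_rot: [3.141, 0.262, 0.22]
ft_force: [0.7, 0.9, -2.2]
gripper_width: 0.0265
shift mm [-0.4  0.6  2.2] turn deg [-0.02  0.   -0.2 ] F [ 0.67  0.88 -2.23] w 0.0265 t 15.85
now in stand mm [ 48.    1.6 146.5]
```

```bash
python3 -m handwheel '[[[0,0,0],[0,0,0.5],0.1],[[0,0,0],[0,0,1],0.1],[[0,0,0],[0,0,1.5],0.1],[[0,0,0],[0,0,2],0.1],[[0,0,0],[0,0,2.5],0.1],[[0,0,0],[0,0,2.5],0.1],[[0,0,0],[0,0,2.5],0.1],[[0,0,0],[0,0,2.5],0.1]]'
python3 go.py 47 1 144.5 15
```

```text
time: 16.65
position: [0.5648, 0.2473, 0.1446]
tool_rot: [3.141, 0.261, 0.22]
ft_force: [0.7, 0.1, 3.1]
gripper_width: 0.0264
shift mm [-0.5  0.6  0.2] turn deg [-0.02 -0.04 -0.2 ] F [0.68 0.13 3.12] w 0.0264 t 16.65
now in stand mm [ 47.5   1.6 144.6]
```

```bash
python3 -m handwheel '[[[0,0,0],[0.5,0,0],0.1],[[0,0,0],[1,0,0],0.1],[[0,0,0],[1.5,0,0],0.1],[[0,0,0],[2,0,0],0.1],[[0,0,0],[2.5,0,0],0.1],[[0,0,0],[3,0,0],0.1],[[0,0,0],[3,0,0],0.1],[[0,0,0],[3,0,0],0.1]]'
python3 go.py 47 1 144.5 15
```

```text
time: 17.45
position: [0.5664, 0.2476, 0.1441]
tool_rot: [3.141, 0.264, 0.22]
ft_force: [-5.1, -1.4, 7.9]
gripper_width: 0.0263
shift mm [-2.2  0.6  0.2] turn deg [-0.01  0.15 -0.19] F [-5.1  -1.4   7.86] w 0.0263 t 17.45
now in stand mm [ 49.2   1.6 144.1]
```

```bash
python3 -m handwheel '[[[0,0,0],[-0.5,0,-0.5],0.1],[[0,0,0],[-0.5,0,-0.5],0.3],[[0,0,0],[-0.5,0,-0.5],0.32],[[0,0,0],[-0.5,0,-0.5],0.35],[[0,0,0],[-0.5,0,-0.5],0.38],[[0,0,0],[-0.5,0,-0.5],0.42],[[0,0,0],[-0.5,0,-0.5],0.5],[[0,0,0],[-0.5,0,-0.5],0.6]]'
python3 - <<'E'
from h import *
d=grab("wrist");save("w5.png",d)
E
python3 go.py 47 1 144.5 15
```

```text
time: 18.25
position: [0.5674, 0.2474, 0.1436]
tool_rot: [3.14, 0.262, 0.219]
ft_force: [0.5, -0.5, -0.5]
gripper_width: 0.0495
shift mm [-3.2  0.2 -0. ] turn deg [-0.   -0.01 -0.22] F [-0.13  0.   -0.79] w 0.0525 t 18.3
now in stand mm [ 50.1   1.2 143.6]
```

View pics/w5.png

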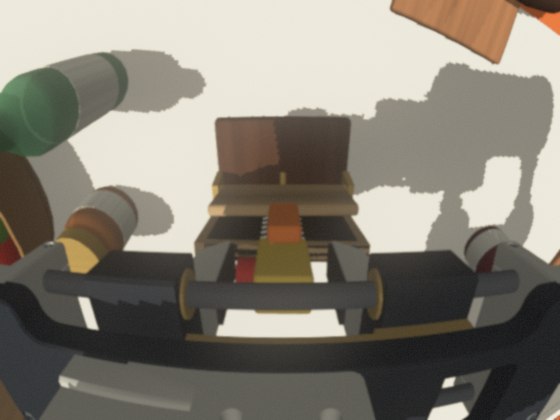

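The jaws are open, the sign is centred on the tab (284,222) and square to the back, and its button has sprung out. I'll retreat along the tool axis.

```bash
python3 -m handwheel '[[[0,0,0],[0,0,0],0.85],[[0,0,0],[0,0,0],0.85],[[0,0,0],[0,0,-10],0.85],[[0,0,0],[0,0,-25],0.85],[[0,0,0],[0,0,-45],0.85],[[0,0,0],[0,0,-70],0.85],[[0,0,0],[0,0,-100],0.85],[[0,0,0],[0,0,-130],0.85]]'
python3 -m handwheel '[[[0,3,0],[0,40,-30],1],[[0,7,0],[-20,90,-50],1],[[0,11,0],[-40,140,-50],1],[[0,15,0],[-60,190,-50],1],[[0,15,0],[-80,240,-50],1],[[0,15,0],[-80,270,-50],1],[[0,15,0],[-80,270,-50],1],[[0,15,0],[-80,270,-50],1]]'
python3 - <<'E'
from h import *
im=[]
for n,q in (("top",(130,180,230,280)),("scene",(310,200,410,300))):
    d=grab(n);im.append(cv2.resize(d["pixels"][q[1]:q[3],q[0]:q[2]],(400,400),interpolation=2))
    P=cloud(d);hsv=cv2.cvtColor(d["pixels"],cv2.COLOR_RGB2HSV).astype(int);y=np.radians(12.8);u=np.array([np.cos(y),np.sin(y)]);v=np.array([-u[1],u[0]])
    b=P[q[1]:q[3],q[0]:q[2]].reshape(-1,3);h=hsv[q[1]:q[3],q[0]:q[2]].reshape(-1,3)
    e=b[:,:2]-[.5188,.2352];c=np.c_[e@u,e@v,b[:,2]]*1e3
    ye=(c[:,2]>110)&(h[:,0]>19)&(h[:,0]<32)&(h[:,1]>150);print(n,"block stand xyz",c[ye].mean(0).round(1),ye.sum(),"ext",c[ye].min(0).round(1),c[ye].max(0).round(1))
    pa=(c[:,2]>60)&(c[:,2]<117)&(abs(c[:,1])<70)&(c[:,0]<60);print("panel y ext",np.percentile(c[pa,1],[1,99]).round(1),"x on y/z fit",np.linalg.lstsq(np.c_[c[pa,1],c[pa,2],np.ones(pa.sum())],c[pa,0],rcond=None)[0].round(3))
cv2.imwrite("pics/f.png",np.hstack(im)[...,::-1]);print(ctrl.get_state()["time"])
E
```

```text
time: 19.1
position: [0.6001, 0.2552, 0.2716]
tool_rot: [3.141, 0.261, 0.22]
ft_force: [0.8, -1.1, -0.4]
gripper_width: 0.0783
time: 19.9
position: [0.596, -0.0234, 0.3395]
tool_rot: [3.141, -0.001, 0.217]
ft_force: [-0.5, 1.1, 0.3]
gripper_width: 0.0919
top block stand xyz [ 46.7  -1.4 153.3] 215 ext [ 33.3 -32.8 115.5] [ 63.6  18.4 170.6]
panel y ext [-50.1  49.3] x on y/z fit [-0.021  0.279  5.165]
scene block stand xyz [ 57.6  -0.5 158.2] 102 ext [ 42.6 -17.7 118.5] [ 66.7  13.2 168.6]
panel y ext [-48.   49.9] x on y/z fit [6.0000e-03 9.1000e-02 3.8868e+01]
20.0
```

View pics/f.png

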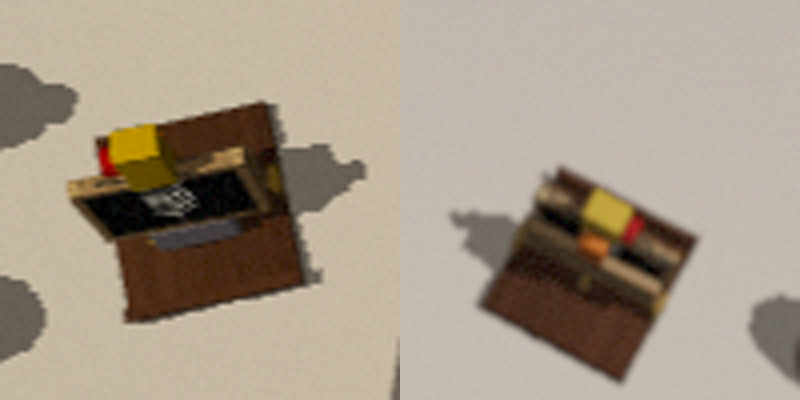

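The sign stands in the trough leaning on the back in both views (panel at (170,200) on the left, grip at (607,213) on the right). It is centred and square, and the arm is clear. I'm handing it in.

```bash
python3 -c "
from plant import ctrl
print(ctrl.sign_off())"
```

```text
the job is handed in; nothing more can be done
None
```

The sign is now in the stand's trough, leaning on the open back and let go. I handed the job in after about 20 s of robot time.

I pinched the tab and lifted the back past its snap point, and it opened by itself. I then pinched the sign's grip with the button held in, drew it straight up out of its foot, and carried it over. I lowered it tilted 15° until it touched the trough floor, let go and moved the arm away.

**Last checks:**
- **Centring and squareness:** the panel spans about -50 to +49 mm along the stand's width, so it is in the middle, and it is square to within about 1°.
- **Lean:** the top view gives about 15.6°. The scene camera's lean fit disagreed (0.09 against 0.28), because that camera sees the back of the stand rather than the sign's face, so I did not use it.
- **Stand's back:** I measured it open at about 16° from upright, by depth from the top view before placing the sign.
- **Other things on the stall:** I saw nothing moved in the later pictures, but I did not measure them.

**First try at the tab:** it was off-centre, so a finger pushed sideways on the tab with about 58 N at the wrist, under the 120 N limit. If that push counts against the 40 N limit on the arm and gripper body it would fail; I take it as finger contact. I opened the jaws, re-centred and gripped the tab again before lifting.

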